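# Put the repaired vases on their stands

### The arm

A 6-joint arm with a two-finger parallel gripper is mounted at the origin on the work surface. World frame = base frame: x ahead of the robot, y to its left, z up, the work surface at z = 0. Lengths are in mm, angles in rad, forces in N, time in s.
With the tool pointing down it reaches from about 275 to 1000 mm from the base axis. Payload 8.4 kg.
Tool frame: the origin (TCP) lies between the finger pads; the fingertips stand r.tips_ahead ahead of it and the grasp point (between the pads) lies 6 mm ahead of it (r.tips_ahead is the distance from the TCP to the fingertips, in mm); z points along the fingers, y is the line along which they close (so a half turn about z gives the same grasp; the last joint's range is limited). The gripper opens to 85 mm and grips with 20 to 120 N. Pads are 22 mm wide; open, the fingers measure 114 mm over their backs; the gripper's body (76 mm by 85 mm) begins 54 mm behind the grasp point. The pads swing forward as they close: fully open they stand 13 mm farther back than shut.
Start: joints at [-1.323, 0.353, 1.633, -0, 1.155, -0.002], TCP at [154.505, -605.604, 256.281] pointing down, gripper open.
Joint ranges: [-2.63, 2.63], [-0.92, 2.1], [0.06, 2.66], [-1.3, 4.44], [0, 2.69], [-3.02, 3.02]. Speed limits (rad/s): [2.22, 2.22, 2.79, 3.14, 3.14, 3.14].

### API

Orientations are given as [roll, pitch, yaw] about the fixed x, y, z axes, in that order (R = Rz(yaw) Ry(pitch) Rx(roll)).
In Python, from rig import r gives the robot as it stands.
- The arm moves only by the tool carry_out, never from a script. Its arguments are lists of equal length, an entry for each row: "delta_pos": the shift along the tool's x, y, z in m, a list of three; "rot": the turn, a rotation vector about the tool's x, y, z in degrees, a list of three. A call has 1 to 8 rows; each row is the pose to reach, as a shift and turn from the pose commanded when the call began, along the tool's axes at that moment; what a row does not reach only later rows make up. A row lasts 1/8 s, in which the tool goes at most 62.5 mm and 10.7 degrees, less where a joint would pass 70% of its speed; a pose out of reach is approached as far as the arm can. A call with a gripper value outside its range is refused whole. "claw" is the finger opening in m, from 0 to 0.0854, set as the call begins (left out, the last holds). The fingers move at their own pace and stop on an object; "grip_force" is the grip in N (left out, the last holds). Time passes only in rows, so rows that repeat a pose let the fingers close. It gives the time, the measured TCP pose, the force, the opening and the grip force at its end, in the units of the state.
- r.sense(): the state, without advancing time (a new reading comes with each control period).
- r.grab_frame(name): name is "side" or "top"; returns the picture (480x640x3 uint8, blue, green, red); there is no depth.
- r.camera_info(name): a dict with "fx", "fy", "cx", "cy" (pixels), "distortion" ([k1, k2, p1, p2, k3] as OpenCV has them; the pictures are not rectified), "pose" (4x4, takes a point from camera to world coordinates). Camera axes: x right, y down, z forward; pixel columns grow to the right and rows downward; lengths in mm; the calibration is good to about 2 mm. A picture is of the moment at which its call begins. camera_info takes no time and is no camera call.
- r.sign_off(): hands the job in; it is judged then, once.
Trained networks look in the newest picture that a camera, given by its name, has taken for a name from the list of things; names that differ only in an ending like _2 or _b are one class to them, and where a whole thing is asked for, a point or a joint stands for the part that bears it (a point fixed in the world has none). Each returns a list of dicts, best first, with "p" (0 to 1); they miss things now and then, are a little off and sometimes report something else, mostly with a low value. They report only what shows in the picture. A call takes as long as a camera call. They do not tell look-alikes from the thing itself.
- r.recognise(thing, camera): "box" ([left, top, right, bottom] in pixels, round what is visible of it).
- r.cut_out(thing, camera): "mask" (480x640 bool, what is visible of it) and "box" ([left, top, right, bottom] in pixels, round what is visible of it).
The state is a dict: "clock": time; "qpos": joint angles; "qvel": joint speeds; "joint_efforts": joint torques, N m; "eef_pos": TCP position; "tcp_rot": TCP orientation; "contact_force": force on the tool from outside, world axes, zero at the start; "wrist_torque": the same for the moment, N m; "opening": opening from 0.0 (shut) to 1.0 (fully open); "grasp_force": force on a finger pad.
Only numpy, scipy, OpenCV 4.12 (cv2) and the standard library are available. Lean on these libraries where they do the work, as an engineer would, in place of code of your own. Each camera call takes 0.05 s, during which the arm holds its last target. There are 200 camera calls.

### The job

Three round green vases have been repaired: stand each one upright in the recess of its own wooden stand, the narrowest on the smallest stand, the middle one on the middle stand and the widest on the largest. Set them down without dropping them or tipping them over, and leave the two square vases standing where they are.

Things in the scene. Friction and masses are not known exactly. Their poses are not given: they have to be found in the camera images.
- vase_small_center (a point): round vase, dark green glaze with a thin amber band, the narrowest of the three: straight-sided round belly 34 mm in diameter (from 18 mm above the foot to 22 mm below the rim), foot 28 mm in diameter, 80 mm tall, open neck 24 mm wide on top; loose, about 90 g. The point is its centre, half-way up (40 mm above the foot); z is its upright axis
- vase_medium_center (a point): round vase, dark green glaze with a thin amber band, the middle in width of the three: straight-sided round belly 50 mm in diameter (from 18 mm above the foot to 22 mm below the rim), foot 44 mm in diameter, 84 mm tall, open neck 32 mm wide on top; loose, about 200 g. The point is its centre, half-way up (42 mm above the foot); z is its upright axis
- vase_large_center (a point): round vase, dark green glaze with a thin amber band, the widest of the three: straight-sided round belly 64 mm in diameter (from 18 mm above the foot to 22 mm below the rim), foot 60 mm in diameter, 74 mm tall, open neck 46 mm wide on top; loose, about 350 g. The point is its centre, half-way up (37 mm above the foot); z is its upright axis
- stand_small_seat (a point): round dark-wood stand, the smallest of the three, fixed to the bench: 68 mm across and 10 mm high, with a round recess 44 mm wide and 5 mm deep in its top, floored with cork, inside a rim 12 mm wide; it suits the narrowest round vase, whose foot has 8 mm to spare all round. The point is the centre of the recess floor, 5 mm above the bench; z is up
- stand_medium_seat (a point): round dark-wood stand, the middle in size of the three, fixed to the bench: 84 mm across and 10 mm high, with a round recess 60 mm wide and 5 mm deep in its top, floored with cork, inside a rim 12 mm wide; it suits the middle round vase, whose foot has 8 mm to spare all round. The point is the centre of the recess floor, 5 mm above the bench; z is up
- stand_large_seat (a point): round dark-wood stand, the largest of the three, fixed to the bench: 100 mm across and 10 mm high, with a round recess 76 mm wide and 5 mm deep in its top, floored with cork, inside a rim 12 mm wide; it suits the widest round vase, whose foot has 8 mm to spare all round. The point is the centre of the recess floor, 5 mm above the bench; z is up
- square_a_center (a point): square-bodied vase, same green glaze, 44 x 44 mm and 76 mm tall with a short round neck; loose, not part of the set. The point is its centre, 38 mm above the bench; z is up, x and y are square to its sides
- square_b_center (a point): square-bodied vase, same green glaze, 44 x 44 mm and 76 mm tall with a short round neck; loose, not part of the set. The point is its centre, 38 mm above the bench; z is up, x and y are square to its sides
Mind the look-alikes: they are no part of the job. Leave any pink look-alike of the part that bears vase_large_center alone. What is shaped like the part that bears square_a_center but red is not meant.

How it is judged (in metres and radians):
At the end, for the whole second after the job is handed in: Each round vase rests released on the recess floor of the stand of its size: upright within 0.08 rad, within 10 mm of the recess centre, height within -4 to +3 mm of seated. Both square vases are upright within 0.1 rad and within 12 mm of their start (horizontal distance between vase_small_center and stand_small_seat below 0.01 m and z of vase_small_center in the frame of stand_small_seat between 0.036 and 0.043 m and angle between each of vase_small_center, vase_medium_center, vase_large_center's own z axis and vertical below 0.08 rad and linear speed of each of vase_small, vase_medium, vase_large below 0.02 m/s and horizontal distance between vase_medium_center and stand_medium_seat below 0.01 m and z of vase_medium_center in the frame of stand_medium_seat between 0.038 and 0.045 m and horizontal distance between vase_large_center and stand_large_seat below 0.01 m and z of vase_large_center in the frame of stand_large_seat between 0.033 and 0.04 m and distance of each of square_a_center, square_b_center from where it was at the start of the episode below 0.012 m and angle between each of square_a_center, square_b_center's own z axis and vertical below 0.1 rad); the robot touches nothing.
It fails at once if a round vase is dropped (falls faster than 0.6 m/s, some 18 mm of free fall, out of the fingers) ((linear speed of vase_small above 0.6 m/s and contact force between vase_small and the fingers below 0.05 N) or (linear speed of vase_medium above 0.6 m/s and contact force between vase_medium and the fingers below 0.05 N) or (linear speed of vase_large above 0.6 m/s and contact force between vase_large and the fingers below 0.05 N)).
It fails at once if a round vase is tipped over (beyond 0.7 rad) (angle between any of vase_small_center, vase_medium_center, vase_large_center's own z axis and vertical above 0.7 rad).
It fails at once if a square vase is moved by more than 20 mm or tilted beyond 0.4 rad (distance of any of square_a_center, square_b_center from where it was at the start of the episode above 0.02 m or angle between any of square_a_center, square_b_center's own z axis and vertical above 0.4 rad).
It also fails if it takes over 88 s, if anything falls off the work surface, if the arm or the gripper's body presses on something with over 40 N, if the wrist force passes 120 N, or if a joint passes its speed limit or range.

## Working session

There is one attempt and no reset: what is moved stays moved. The work goes in short steps, Python scripts to look and compute and a tool call to move; the robot and the scene stay as the last step left them, time stands still between calls to the robot, and variables do not carry over. Pictures are saved under pics/ and viewed, at most 14 in all, crops included, and the job is handed in when it is done.

Besides the shell and the picture viewer there is one more tool, called after "Call:" by a JSON object that holds its "name" and its "arguments". carry_out: Moves the arm, as the interface text tells. Its arguments: {"type":"object","properties":{"delta_pos":{"type":"array","items":{"type":"array","items":{"type":"number"}}},"rot":{"type":"array","items":{"type":"array","items":{"type":"number"}}},"claw":{"type":"number"},"grip_force":{"type":"number"}},"required":["delta_pos","rot"]}

```bash
ls; mkdir -p pics; python3 - <<'E'
from rig import r
import cv2,numpy as np
np.set_printoptions(precision=3,suppress=True)
print(r.tips_ahead, r.sense())
for c in ("side","top"):
    cv2.imwrite(f"pics/{c}0.png",r.grab_frame(c)); print(c,r.camera_info(c))
    for t in ["vase_small_center","vase_medium_center","vase_large_center","stand_small_seat","stand_medium_seat","stand_large_seat","square_a_center"]:
        print(t,[(np.round(d["box"]).astype(int).tolist(),round(d["p"],2)) for d in r.recognise(t,c)])
E
```

```text
pics
25.0 {'clock': 0.0, 'qpos': array([-1.323,  0.354,  1.634, -0.   ,  1.155, -0.002]), 'qvel': array([ 0.001,  0.001, -0.002, -0.   ,  0.001, -0.001]), 'joint_efforts': array([ -0.007, -60.525, -34.206,  -0.   ,   0.009,   0.   ]), 'eef_pos': array([ 154.405, -605.158,  255.554]), 'tcp_rot': array([-3.14, -0.  ,  0.25]), 'contact_force': array([ 0.944, -0.529, -0.276]), 'wrist_torque': array([-0.017,  0.009, -0.023]), 'grasp_force': 0.0, 'opening': 1.0021638641396393}
side {'fx': 463.17757917536113, 'fy': 463.17757917536113, 'cx': 326.42144673251306, 'cy': 243.2275134961262, 'distortion': array([-0.025,  0.   ,  0.   ,  0.   ,  0.   ]), 'pose': array([[ -0.875,  -0.278,   0.396, 214.951],
       [ -0.483,   0.466,  -0.741, 675.947],
       [  0.022,  -0.84 ,  -0.542, 550.047],
       [  0.   ,   0.   ,   0.   ,   1.   ]])}
vase_small_center [([349, 268, 370, 312], 0.63)]
vase_medium_center [([321, 351, 358, 411], 0.75)]
vase_large_center [([227, 245, 260, 298], 0.83), ([196, 221, 226, 265], 0.65), ([394, 184, 429, 203], 0.53)]
stand_small_seat [([202, 397, 255, 439], 0.83)]
stand_
[... 271 characters left out ...]
2399, 'cy': 244.19914127701796, 'distortion': array([-0.035,  0.   ,  0.   ,  0.   ,  0.   ]), 'pose': array([[   0.009,   -0.979,    0.205,  353.018],
       [  -1.   ,   -0.009,    0.001,  -21.582],
       [   0.001,   -0.205,   -0.979, 1111.3  ],
       [   0.   ,    0.   ,    0.   ,    1.   ]])}
vase_small_center [([273, 280, 287, 299], 0.72)]
vase_medium_center [([186, 301, 211, 324], 0.96)]
vase_large_center [([246, 195, 280, 224], 0.81), ([268, 153, 292, 184], 0.68)]
stand_small_seat [([150, 259, 178, 283], 0.57)]
stand_medium_seat [([452, 250, 485, 283], 0.95)]
stand_large_seat [([325, 273, 366, 312], 0.97)]
square_a_center [([377, 333, 404, 352], 0.93), ([419, 318, 443, 345], 0.58)]
```

View pics/side0.png

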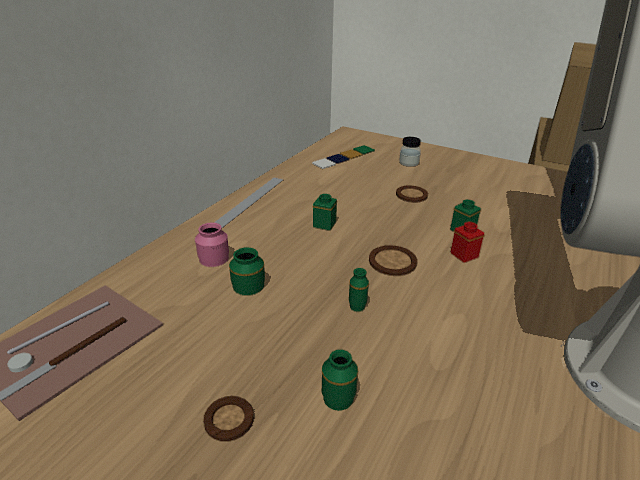

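View pics/top0.png

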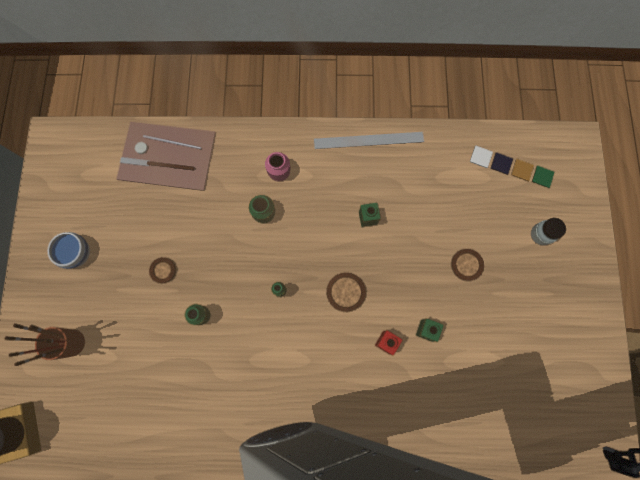

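The top view shows the large vase at (262,208), small at (279,289) and medium at (197,314). The stands are small (163,270), medium (468,265) and large (346,292). The squares are at (370,214) and (431,329). The pink vase at (277,166) and the red square at (389,342) are look-alikes. The side view agrees.

```bash
cat > loc.py <<'E'
from rig import r
import cv2,numpy as np
from scipy.optimize import least_squares
V={"vase_small":(80,34,28,24,58),"vase_medium":(84,50,44,32,62),"vase_large":(74,64,60,46,52)}
S={"stand_small":68,"stand_medium":84,"stand_large":100}
def rings(n):
    if n in S: return [(0,S[n]/2),(10,S[n]/2)]
    h,b,f,k,t=V[n]; return [(0,f/2),(18,b/2),(t,b/2),(h,k/2)]
def outline(n,xy,cam,z0=0):
    a=np.linspace(0,2*np.pi,60)
    P=np.vstack([np.c_[xy[0]+q*np.cos(a),xy[1]+q*np.sin(a),np.full(60,z+z0)] for z,q in rings(n)])
    i=r.camera_info(cam); T=np.linalg.inv(i["pose"])
    K=np.array([[i["fx"],0,i["cx"]],[0,i["fy"],i["cy"]],[0,0,1]])
    p=cv2.projectPoints(P,cv2.Rodrigues(T[:3,:3])[0],T[:3,3],K,i["distortion"])[0].astype(np.float32)
    return cv2.convexHull(p)[:,0]
def cen(h):
    m=cv2.moments(h.reshape(-1,1,2)); return np.array([m["m10"],m["m01"]])/m["m00"]
def masks(n,cam,img,near=None):
    out=[]
    for d in r.cut_out(n+("_seat" if n in S else "_center"),cam):
        m=d["mask"]
        if n in V:
            b,g,rr=[np.median(img[...,k][m].astype(int)) for k in range(3)]
            if not (g>b and g>rr*1.2): continue
        h=cv2.convexHull(np.argwhere(m)[:,::-1].astype(np.float32))[:,0]
        c=cen(h)
        if near is None or np.linalg.norm(c-near)<25: out.append((d["p"],c,cv2.contourArea(h)))
    return out
def fit(n,obs,z0=0,x0=(500,0)):
    f=lambda xy,cs=None:np.concatenate([cen(outline(n,xy,c,z0))-o for c,o in obs.items()])
    s=least_squares(f,x0); return s.x,s.fun
E
python3 - <<'E'
from loc import *
np.set_printoptions(precision=1,suppress=True)
near={"vase_small":((279,289),(359,290)),"vase_medium":((197,314),(340,380)),"vase_large":((262,208),(247,272)),"stand_small":((163,270),(229,418)),"stand_medium":((468,265),(412,193)),"stand_large":((346,292),(394,260))}
im={c:r.grab_frame(c) for c in("top","side")}
for n,(a,b) in near.items():
    o={}
    for c,k in(("top",a),("side",b)):
        m=masks(n,c,im[c],k)
        if m: o[c]=m[0][1]; ar=m[0][2]
        print(n,c,[(round(x[0],2),x[1],x[2]) for x in m])
    for sub in [o]+[{c:o[c]} for c in o]:
        x,e=fit(n,sub); print("  ",x,e)
    for c in o: print("   area",cv2.contourArea(outline(n,fit(n,o)[0],c)))
E
```

```text
vase_small top []
vase_small side [(0.94, array([358.7, 289.3]), 673.0)]
   [488.3   0. ] [  7.6 -26.2]
   [488.3   0. ] [  7.6 -26.2]
   area 661.1979276731145
vase_medium top []
vase_medium side [(0.8, array([339.1, 379.9]), 1849.0)]
   [468.8   0. ] [  36.6 -113.7]
   [468.8   0. ] [  36.6 -113.7]
   area 1102.1281671568286
vase_large top []
vase_large side [(0.86, array([246.8, 271.7]), 1372.5)]
   [750.   0.] [  8.2 -42.4]
   [750.   0.] [  8.2 -42.4]
   area 1114.164921619813
stand_small top []
stand_small side [(0.8, array([228.3, 418.3]), 1796.0)]
   [625.   0.] [  76.8 -160.7]
   [625.   0.] [  76.8 -160.7]
   area 612.0847707290668
stand_medium top [(0.84, array([466.9, 264.8]), 842.0)]
stand_medium side [(0.96, array([411.5, 193.9]), 424.5)]
   [500.   0.] [-155.    12.2  -51.8   82.3]
   [537.1   0. ] [-154.9   -2.2]
   [454.1  -0.6] [-30.1  89.5]
   area 870.2182192765176
   area 1036.8592907022685
stand_large top [(0.58, array([345.9, 291.9]), 1212.5)]
stand_large side [(0.68, array([392.8, 260.3]), 1176.0)]
   [453.4   0. ] [-34.2   3.6 -11.1  23.6]
   [463.4   0. ] [-34.2  -0.4]
   [453.1   0. ] [-11.   23.6]
   area 1254.3880981164984
   area 1515.0180815337226
```

```bash
sed -i 's/least_squares(f,x0)/least_squares(f,x0,x_scale=100,diff_step=0.01)/; s/x0=(500,0)/x0=(500,50)/; s/g>b and g>rr\*1.2/g>rr/' loc.py
python3 - <<'E'
from loc import *
np.set_printoptions(precision=1,suppress=True)
near={"vase_small":((279,289),(359,290)),"vase_medium":((197,314),(340,380)),"vase_large":((262,208),(247,272)),"stand_small":((163,270),(229,418)),"stand_medium":((468,265),(412,193)),"stand_large":((346,292),(394,260))}
im={c:r.grab_frame(c) for c in("top","side")}
for n,(a,b) in near.items():
    o={}
    for c,k in(("top",a),("side",b)):
        m=masks(n,c,im[c],k) or masks(n,c,im[c],k)
        if m: o[c]=m[0][1]
        print(n,c,[(round(x[0],2),x[1],x[2]) for x in m])
    for sub in [o]+[{c:o[c]} for c in o]:
        x,e=fit(n,sub); print("  ",x,e)
    for c in o: print("   area",cv2.contourArea(outline(n,fit(n,o)[0],c)))
E
```

```text
vase_small top [(0.75, array([278.7, 289.1]), 143.0)]
vase_small side [(0.94, array([358.3, 290. ]), 704.5)]
   [465.7  81.2] [-0.4 -0.4  0.4 -0.2]
   [464.7  80.1] [-0. -0.]
   [466.   82.2] [-0. -0.]
   area 183.0299869547598
   area 759.5765571868978
vase_medium top [(0.9, array([196.7, 314. ]), 383.5)]
vase_medium side [(0.62, array([339.1, 380. ]), 1765.5)]
   [402.4 276.9] [ 0.1  0.  -0.   0.1]
   [402.4 277.2] [0. 0.]
   [402.4 276.8] [-0.  0.]
   area 448.1109459246509
   area 1880.9208603901789
vase_large top []
vase_large side [(0.81, array([246.5, 271.6]), 1384.5)]
   [673.2 131.5] [ 0. -0.]
   [673.2 131.5] [ 0. -0.]
   area 1462.1290691406466
stand_small top [(0.93, array([161.8, 270.4]), 526.5)]
stand_small side [(0.96, array([228. , 418.3]), 1773.0)]
   [515.3 384.4] [-0.  -0.8  0.4  0.3]
   [513.2 384.1] [0. 0.]
   [516.1 384.2] [-0.  0.]
   area 583.6201047792565
   area 1903.7949792486615
stand_medium top [(0.57, array([467.2, 264.5]), 754.0)]
stand_medium side [(0.68, array([412.2, 193.8]), 402.0)]
   [ 535.9 -397.4] [-0.1 -0.   0.1 -0.2]
   [ 535.8 -397.6] [-0. -0.]
   [ 535.7 -396.1] [ 0. -0.]
   area 870.88834735821
   area 467.9261342959944
stand_large top [(0.7, array([345.6, 292.3]), 1129.5)]
stand_large side [(0.57, array([392.8, 260.2]), 1164.0)]
   [463.7 -85. ] [-0.1 -0.7  0.5  0.2]
   [462.  -85.3] [-0.  0.]
   [464.9 -85.1] [-0.  0.]
   area 1250.4538746587932
   area 1238.382859322708
```

Call:
{"name": "carry_out", "arguments": {"delta_pos": [[0.04,-0.034,0.006],[0.085,-0.073,0.014],[0.13,-0.111,0.021],[0.175,-0.15,0.03],[0.22,-0.188,0.037],[0.265,-0.227,0.045],[0.31,-0.265,0.052],[0.342,-0.293,0.056]], "rot": [[0,0,3],[0,0,6],[0,0,9],[0,0,12],[0,0,14.32],[0,0,14.32],[0,0,14.32],[0,0,14.32]], "claw": 0.0854, "grip_force": 40}}

```text
clock: 3.25
eef_pos: [414.5, -235.2, 200.2]
tcp_rot: [-3.142, -0.0, 0.001]
contact_force: [1.0, -0.4, 0.5]
opening: 1.0
grasp_force: 0.0
```

Call:
{"name": "carry_out", "arguments": {"delta_pos": [[0.03,-0.043,0],[0.066,-0.094,0],[0.102,-0.145,0],[0.138,-0.196,0],[0.174,-0.247,0],[0.208,-0.295,0],[0.238,-0.338,0],[0.2585,-0.367,0]], "rot": [[0,0,0],[0,0,0],[0,0,0],[0,0,0],[0,0,0],[0,0,0],[0,0,0],[0,0,0]]}}

```text
clock: 4.25
eef_pos: [673.1, 132.2, 200.2]
tcp_rot: [-3.141, -0.0, 0.001]
contact_force: [1.1, -0.5, -0.7]
opening: 0.999
grasp_force: 0.0
```

```bash
python3 - <<'E'
from loc import *
i=r.grab_frame("top"); s=r.grab_frame("side")
cv2.imwrite("pics/c1.png",np.hstack([cv2.resize(i[130:290,180:340],(400,400)),cv2.resize(s[180:340,170:330],(400,400))]))
print(r.sense()["eef_pos"])
for c,im,k in(("top",i,(262,208)),("side",s,(247,272))):
    for m in masks("vase_large",c,im,k): print(c,m,fit("vase_large",{c:m[1]}))
E
```

```text
[673.68135338 132.94601154 200.05018587]
side (0.64, array([246.65949555, 271.71772997]), 1348.0) (array([672.66694664, 131.63745456]), array([2.27807877e-06, 6.85066084e-08]))
```

View pics/c1.png

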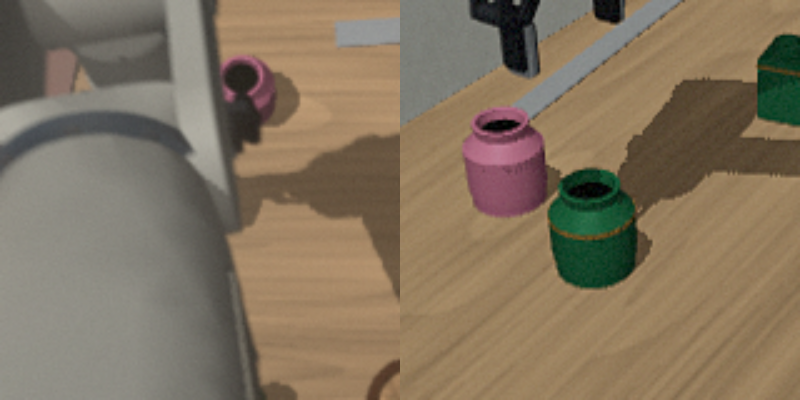

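The fingers hang above and behind the large green vase, which is clear of the pink one. I'll cross-check the large vase's position with the first top image.

```bash
python3 - <<'E'
from loc import *
i=cv2.imread("pics/top0.png"); w=i[185:235,235:295].astype(int)
m=((w[...,1]>w[...,2]+4)).astype(np.uint8); m=cv2.morphologyEx(m,cv2.MORPH_OPEN,np.ones((3,3)))
n,l,st,_=cv2.connectedComponentsWithStats(m); k=1+st[1:,4].argmax()
h=cv2.convexHull(np.argwhere(l==k)[:,::-1].astype(np.float32))[:,0]+[235,185]
h=h.astype(np.float32); print(cen(h),cv2.contourArea(h),fit("vase_large",{"top":cen(h)}),cv2.contourArea(outline("vase_large",(673,131.5),"top")),cen(outline("vase_large",(673,131.5),"top")))
E
```

```text
[256.31300813 211.27439024] 164.0 (array([664.01012783, 143.7069721 ]), array([3.43549289e-07, 1.07390321e-07])) 599.2261635160539 [261.2158152  207.93818336]
```

Call:
{"name": "carry_out", "arguments": {"delta_pos": [[0,0.001,0.03],[0,0.001,0.07],[0,0.001,0.11],[0,0.001,0.14],[0,0.001,0.155],[0,0.001,0.161],[0,0.001,0.161]], "rot": [[0,0,0],[0,0,0],[0,0,0],[0,0,0],[0,0,0],[0,0,0],[0,0,0]]}}

```text
clock: 5.32
eef_pos: [672.3, 128.5, 39.9]
tcp_rot: [-3.141, -0.001, -0.0]
contact_force: [-0.1, 0.4, -0.4]
opening: 0.999
grasp_force: 0.0
```

Call:
{"name": "carry_out", "arguments": {"delta_pos": [[0,0,0],[0,0,0],[0,0,0],[0,0,0],[0,0,0],[0,0,0]], "rot": [[0,0,0],[0,0,0],[0,0,0],[0,0,0],[0,0,0],[0,0,0]], "claw": 0.05, "grip_force": 40}}

```text
clock: 6.08
eef_pos: [672.8, 129.1, 40.9]
tcp_rot: [-3.141, -0.002, -0.0]
contact_force: [-0.3, -0.9, 4.9]
opening: 0.74
grasp_force: 43.3
```

Call:
{"name": "carry_out", "arguments": {"delta_pos": [[0,0,-0.01],[0,0,-0.03],[0,0,-0.06],[0,0,-0.09],[0,0,-0.12],[0,0,-0.14],[0,0,-0.15],[0,0,-0.15]], "rot": [[0,0,0],[0,0,0],[0,0,0],[0,0,0],[0,0,0],[0,0,0],[0,0,0],[0,0,0]]}}

```text
clock: 7.08
eef_pos: [672.1, 128.8, 189.7]
tcp_rot: [-3.141, -0.001, -0.0]
contact_force: [0.0, 0.4, -3.7]
opening: 0.737
grasp_force: 45.0
```

```bash
python3 - <<'E'
from loc import *
s=r.grab_frame("side"); q=r.sense(); print(q["eef_pos"],q["opening"],q["grasp_force"])
cv2.imwrite("pics/c2.png",cv2.resize(s[100:300,130:330],(500,500)))
E
```

```text
[671.6468961  128.78383041 188.76261145] 0.7395360499875946 44.98133685439825
```

View pics/c2.png

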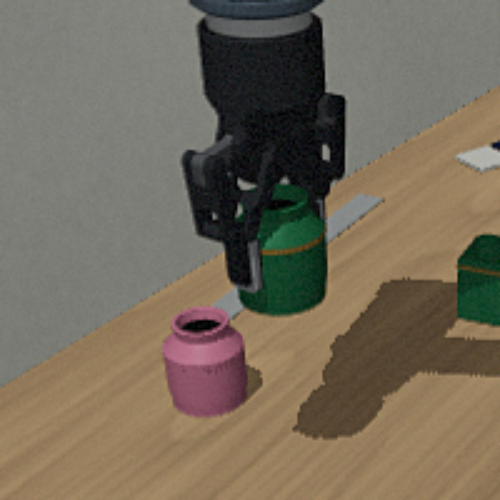

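Call:
{"name": "carry_out", "arguments": {"delta_pos": [[-0.015,0.015,0],[-0.042,0.043,0],[-0.078,0.08,0],[-0.115,0.118,0],[-0.152,0.156,0],[-0.182,0.187,0],[-0.202,0.207,0],[-0.209,0.214,0]], "rot": [[0,0,0],[0,0,0],[0,0,0],[0,0,0],[0,0,0],[0,0,0],[0,0,0],[0,0,0]]}}

```text
clock: 8.12
eef_pos: [461.3, -85.9, 188.4]
tcp_rot: [-3.141, 0.002, -0.002]
contact_force: [0.1, 0.2, -4.4]
opening: 0.741
grasp_force: 45.1
```

Call:
{"name": "carry_out", "arguments": {"delta_pos": [[0,0,0.015],[0,0,0.04],[0,0,0.07],[0,0,0.1],[0,0,0.115],[0,0,0.12],[0,0,0.12]], "rot": [[0,0,0],[0,0,0],[0,0,0],[0,0,0],[0,0,0],[0,0,0],[0,0,0]]}}

```text
clock: 9.0
eef_pos: [463.4, -85.0, 69.3]
tcp_rot: [-3.142, -0.0, 0.0]
contact_force: [-0.4, 0.4, -3.1]
opening: 0.736
grasp_force: 45.3
```

```bash
python3 - <<'E'
from loc import *
s=r.grab_frame("side"); q=r.sense(); print(q["eef_pos"],q["tcp_rot"],q["opening"],q["contact_force"])
v=s.copy()
for n,z in(("vase_large",q["eef_pos"][2]-39.7),):
    cv2.polylines(v,[np.round(outline(n,(464,-85),"side",z)).astype(int)],True,(255,255,255))
cv2.polylines(v,[np.round(outline("stand_large",(464,-85),"side")).astype(int)],True,(0,255,255))
cv2.imwrite("pics/c3.png",cv2.resize(v[140:320,300:480],(600,600)))
for m in masks("vase_large","side",s): print(m,fit("vase_large",{"side":m[1]},q["eef_pos"][2]-39.7))
E
```

```text
[463.59649721 -85.11740296  69.76094011] [ 3.14144666e+00 -9.29040001e-04  6.07776483e-07] 0.7338026292700792 [ 0.2844434  -0.02747134 -3.25300529]
(0.88, array([397.19931826, 240.40653032]), 929.0) (array([455.39226829, -69.36286128]), array([-5.06167112e-07, -3.42975142e-07]))
```

View pics/c3.png

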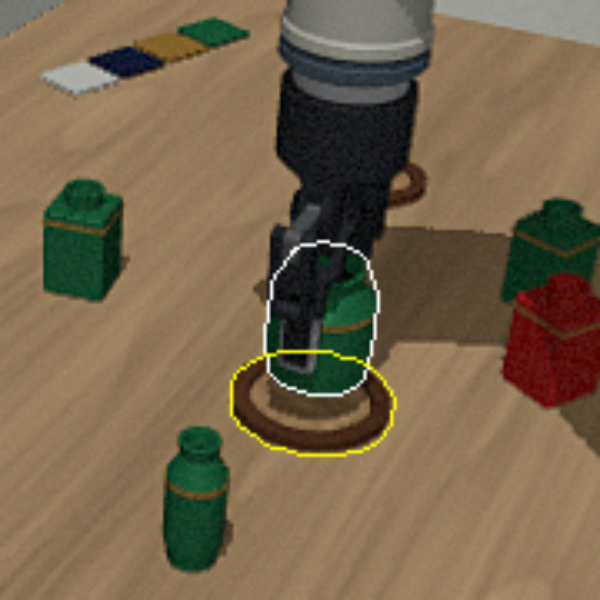

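The held vase matches its predicted outline (white), centred over the large stand's outline (yellow). Lowering it slowly.

Call:
{"name": "carry_out", "arguments": {"delta_pos": [[0,0,0.008],[0,0,0.015],[0,0,0.02],[0,0,0.0225],[0,0,0.024],[0,0,0.025],[0,0,0.025]], "rot": [[0,0,0],[0,0,0],[0,0,0],[0,0,0],[0,0,0],[0,0,0],[0,0,0]]}}

```text
clock: 9.98
eef_pos: [462.7, -85.1, 45.8]
tcp_rot: [-3.142, 0.0, -0.0]
contact_force: [-9.0, 0.8, 26.9]
opening: 0.734
grasp_force: 48.1
```

Call:
{"name": "carry_out", "arguments": {"delta_pos": [[0,0,-0.001],[0,0,-0.001]], "rot": [[0,0,0],[0,0,0]]}}

```text
clock: 10.22
eef_pos: [462.8, -85.2, 45.8]
tcp_rot: [-3.142, 0.0, -0.0]
contact_force: [-5.1, 0.7, 12.2]
opening: 0.738
grasp_force: 46.7
```

Call:
{"name": "carry_out", "arguments": {"delta_pos": [[0,0,0],[0,0,0],[0,0,0],[0,0,0],[0,0,0]], "rot": [[0,0,0],[0,0,0],[0,0,0],[0,0,0],[0,0,0]], "claw": 0.0854}}

```text
clock: 10.85
eef_pos: [463.0, -85.2, 45.2]
tcp_rot: [-3.142, 0.0, -0.0]
contact_force: [0.1, -0.7, 0.0]
opening: 1.006
grasp_force: 0.0
```

Call:
{"name": "carry_out", "arguments": {"delta_pos": [[0,0,-0.015],[0,0,-0.045],[0,0,-0.085],[0,0,-0.125],[0,0,-0.155],[0.001,-0.03,-0.155],[0.002,-0.075,-0.155],[0.003,-0.12,-0.155]], "rot": [[0,0,0],[0,0,0],[0,0,0],[0,0,0],[0,0,0],[0,0,0],[0,0,0],[0,0,0]]}}

```text
clock: 11.85
eef_pos: [466.0, 35.9, 201.5]
tcp_rot: [-3.141, -0.001, -0.001]
contact_force: [0.5, -0.2, -0.7]
opening: 1.004
grasp_force: 0.0
```

```bash
python3 - <<'E'
from loc import *
s=r.grab_frame("side"); q=r.sense(); print(q["eef_pos"])
for m in masks("vase_large","side",s): print(m,fit("vase_large",{"side":m[1]},5))
for m in masks("vase_small","side",s): print(m,fit("vase_small",{"side":m[1]}))
cv2.imwrite("pics/c4.png",cv2.resize(s[200:350,310:460],(500,500)))
E
```

```text
[466.03959818  39.8082619  201.54319488]
(0.77, array([395.12008015, 246.71361099]), 1164.5) (array([462.59838201, -83.32560154]), array([2.20786421e-06, 1.18121653e-06]))
(0.79, array([358.35059567, 289.88670071]), 685.5) (array([466.04140471,  81.74125488]), array([4.50667653e-06, 1.44600540e-06]))
(0.45, array([465.07008017, 214.30307732]), 644.5) (array([ 374.26701193, -291.80934594]), array([-1.10372912e-06, -1.18306585e-06]))
```

View pics/c4.png

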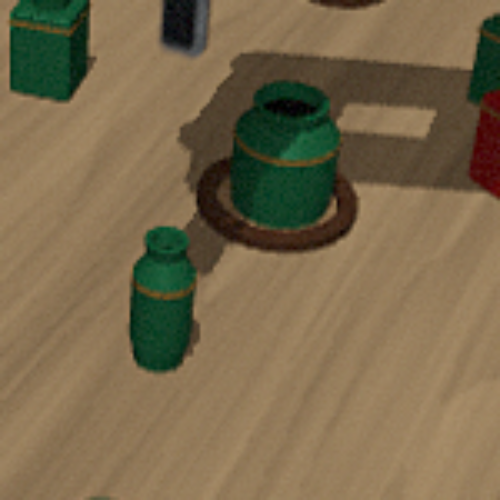

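The large vase stands in its recess. Next is the small vase.

Call:
{"name": "carry_out", "arguments": {"delta_pos": [[0,-0.03,0],[0,-0.0465,0],[0,-0.0465,0.03],[0,-0.0465,0.07],[0,-0.0465,0.11],[0,-0.0465,0.14],[0,-0.0465,0.156],[0,-0.0465,0.156]], "rot": [[0,0,0],[0,0,0],[0,0,0],[0,0,0],[0,0,0],[0,0,0],[0,0,0],[0,0,0]]}}

```text
clock: 13.0
eef_pos: [465.6, 81.0, 43.8]
tcp_rot: [3.141, 0.002, -0.0]
contact_force: [-0.2, -0.1, -0.3]
opening: 1.001
grasp_force: 0.0
```

Call:
{"name": "carry_out", "arguments": {"delta_pos": [[0,0,0],[0,0,0],[0,0,0],[0,0,0],[0,0,0],[0,0,0],[0,0,0],[0,0,0]], "rot": [[0,0,0],[0,0,0],[0,0,0],[0,0,0],[0,0,0],[0,0,0],[0,0,0],[0,0,0]], "claw": 0.02, "grip_force": 25}}

```text
clock: 14.0
eef_pos: [466.6, 81.4, 45.1]
tcp_rot: [-3.141, -0.001, -0.0]
contact_force: [-1.3, -0.4, 7.8]
opening: 0.385
grasp_force: 28.0
```

Call:
{"name": "carry_out", "arguments": {"delta_pos": [[0,0,-0.01],[0,0,-0.035],[0,0,-0.07],[0,0,-0.105],[0,0,-0.135],[0,0,-0.15],[0,0,-0.15]], "rot": [[0,0,0],[0,0,0],[0,0,0],[0,0,0],[0,0,0],[0,0,0],[0,0,0]]}}

```text
clock: 14.88
eef_pos: [466.4, 81.4, 195.0]
tcp_rot: [-3.141, -0.002, -0.0]
contact_force: [-0.2, -0.6, -1.1]
opening: 0.388
grasp_force: 27.3
```

Call:
{"name": "carry_out", "arguments": {"delta_pos": [[0.004,-0.025,0],[0.011,-0.068,0],[0.019,-0.118,0],[0.027,-0.168,0],[0.035,-0.218,0],[0.043,-0.265,0],[0.048,-0.295,0],[0.049,-0.303,0]], "rot": [[0,0,0],[0,0,0],[0,0,0],[0,0,0],[0,0,0],[0,0,0],[0,0,0],[0,0,0]]}}

```text
clock: 15.88
eef_pos: [514.4, 385.5, 192.2]
tcp_rot: [3.14, 0.002, 0.002]
contact_force: [-0.1, 0.3, -1.3]
opening: 0.387
grasp_force: 27.2
```

Call:
{"name": "carry_out", "arguments": {"delta_pos": [[0,0,0.015],[0,0,0.045],[0,0,0.08],[0,0,0.11],[0,0,0.125],[0,0,0.13],[0,0,0.13]], "rot": [[0,0,0],[0,0,0],[0,0,0],[0,0,0],[0,0,0],[0,0,0],[0,0,0]]}}

```text
clock: 16.75
eef_pos: [515.3, 384.2, 64.6]
tcp_rot: [-3.141, -0.0, -0.0]
contact_force: [-1.0, -0.0, -0.1]
opening: 0.388
grasp_force: 27.2
```

```bash
python3 - <<'E'
from loc import *
s=r.grab_frame("side"); q=r.sense(); print(q["eef_pos"],q["tcp_rot"],q["opening"],q["contact_force"])
v=s.copy()
cv2.polylines(v,[np.round(outline("vase_small",(515,384),"side",q["eef_pos"][2]-44.3)).astype(int)],True,(255,255,255))
cv2.polylines(v,[np.round(outline("stand_small",(515,384),"side")).astype(int)],True,(0,255,255))
cv2.imwrite("pics/c5.png",cv2.resize(v[280:480,140:340],(600,600)))
for m in masks("vase_small","side",s): print(m,fit("vase_small",{"side":m[1]},q["eef_pos"][2]-44.3))
E
```

```text
[515.56715372 384.48647827  65.1133061 ] [-3.14085361e+00 -1.01489791e-03 -3.14886362e-04] 0.38605734217939947 [ 0.0800925   0.19534987 -0.36565723]
(0.92, array([228.52350427, 394.68945869]), 702.0) (array([506.69354169, 386.63266756]), array([1.06256607e-07, 6.40762323e-08]))
(0.31, array([464.90542636, 214.74883721]), 645.0) (array([ 367.55443748, -250.08343168]), array([-2.39775818e-06, -9.07247880e-07]))
```

View pics/c5.png

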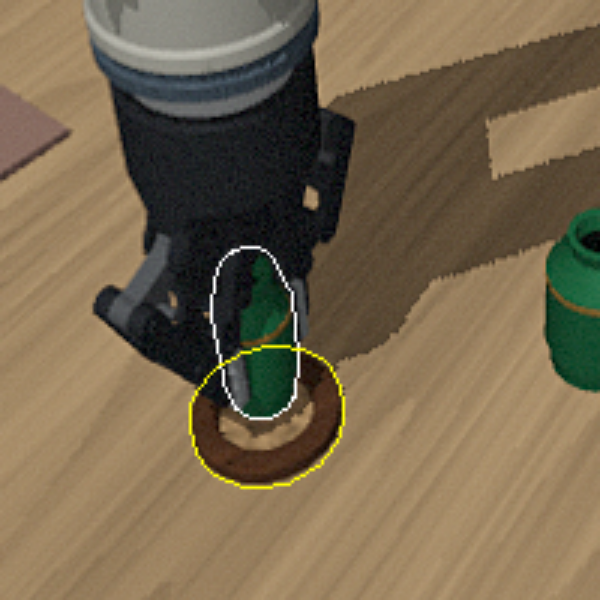

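The small vase fits its predicted outline and is centred over the stand. Lowering it.

Call:
{"name": "carry_out", "arguments": {"delta_pos": [[0,0,0.005],[0,0,0.01],[0,0,0.0125],[0,0,0.014],[0,0,0.0145],[0,0,0.0145]], "rot": [[0,0,0],[0,0,0],[0,0,0],[0,0,0],[0,0,0],[0,0,0]]}}

```text
clock: 17.6
eef_pos: [515.0, 384.3, 50.2]
tcp_rot: [3.141, 0.0, -0.0]
contact_force: [-2.0, -1.5, 5.2]
opening: 0.39
grasp_force: 27.8
```

Contact at the expected height, so I'll release and rise.

Call:
{"name": "carry_out", "arguments": {"delta_pos": [[0,0,0],[0,0,0],[0,0,0],[0,0,0],[0,0,0],[0,0,0]], "rot": [[0,0,0],[0,0,0],[0,0,0],[0,0,0],[0,0,0],[0,0,0]], "claw": 0.0854}}

```text
clock: 18.35
eef_pos: [515.0, 384.4, 49.8]
tcp_rot: [-3.142, 0.0, -0.0]
contact_force: [0.2, -0.7, 0.5]
opening: 0.996
grasp_force: 0.0
```

Call:
{"name": "carry_out", "arguments": {"delta_pos": [[0,0,-0.015],[0,0,-0.045],[0,0,-0.085],[0,0,-0.125],[0,0,-0.15],[-0.03,0.03,-0.15],[-0.07,0.066,-0.15],[-0.1,0.095,-0.15]], "rot": [[0,0,0],[0,0,0],[0,0,0],[0,0,0],[0,0,0],[0,0,0],[0,0,0],[0,0,0]]}}

```text
clock: 19.35
eef_pos: [413.5, 288.1, 200.7]
tcp_rot: [-3.141, -0.0, -0.0]
contact_force: [0.8, 0.1, 0.2]
opening: 1.001
grasp_force: 0.0
```

```bash
python3 - <<'E'
from loc import *
s=r.grab_frame("side"); q=r.sense(); print(q["eef_pos"])
for m in masks("vase_small","side",s): print(m,fit("vase_small",{"side":m[1]},5))
for m in masks("vase_medium","side",s): print(m,fit("vase_medium",{"side":m[1]}))
cv2.imwrite("pics/c6.png",cv2.resize(s[300:480,160:400],(800,600)))
E
```

```text
[409.53814786 284.72618481 199.8879848 ]
(0.98, array([225.17082986, 398.62073272]), 1201.0) (array([515.9168361, 384.5041974]), array([-9.92313630e-07,  1.38208145e-06]))
(0.59, array([339.0967224 , 379.83696987]), 1764.5) (array([402.55863801, 276.513978  ]), array([ 8.45808472e-08, -7.59200475e-07]))
```

View pics/c6.png

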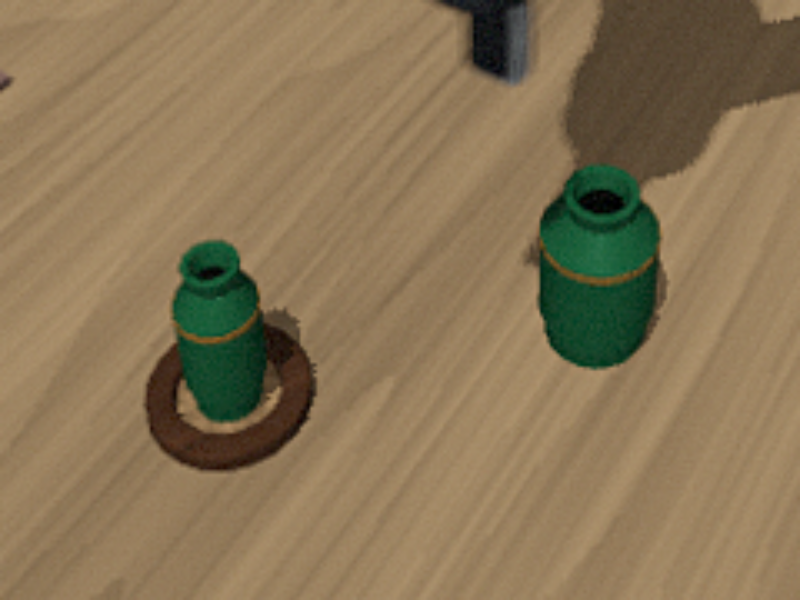

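The small vase is seated at (516,384.5). Now the medium vase.

Call:
{"name": "carry_out", "arguments": {"delta_pos": [[-0.0125,0.0125,0],[-0.0125,0.0125,0.02],[-0.0125,0.0125,0.05],[-0.0125,0.0125,0.09],[-0.0125,0.0125,0.125],[-0.0125,0.0125,0.148],[-0.0125,0.0125,0.1555],[-0.0125,0.0125,0.1555]], "rot": [[0,0,0],[0,0,0],[0,0,0],[0,0,0],[0,0,0],[0,0,0],[0,0,0],[0,0,0]]}}

```text
clock: 20.5
eef_pos: [402.7, 276.9, 44.3]
tcp_rot: [3.141, 0.0, -0.0]
contact_force: [-0.2, 0.8, 0.2]
opening: 1.003
grasp_force: 0.0
```

Call:
{"name": "carry_out", "arguments": {"delta_pos": [[0,0,0],[0,0,0],[0,0,0],[0,0,0],[0,0,0],[0,0,0],[0,0,0],[0,0,0]], "rot": [[0,0,0],[0,0,0],[0,0,0],[0,0,0],[0,0,0],[0,0,0],[0,0,0],[0,0,0]], "claw": 0.035, "grip_force": 35}}

```text
clock: 21.5
eef_pos: [403.0, 277.1, 45.3]
tcp_rot: [-3.141, -0.001, -0.0]
contact_force: [-0.8, -1.6, 6.5]
opening: 0.572
grasp_force: 35.5
```

Call:
{"name": "carry_out", "arguments": {"delta_pos": [[0,0,-0.01],[0,0,-0.035],[0,0,-0.07],[0,0,-0.105],[0,0,-0.135],[0,0,-0.15],[0,0,-0.15]], "rot": [[0,0,0],[0,0,0],[0,0,0],[0,0,0],[0,0,0],[0,0,0],[0,0,0]]}}

```text
clock: 22.38
eef_pos: [402.8, 277.1, 195.1]
tcp_rot: [-3.14, -0.002, -0.0]
contact_force: [-0.2, -0.1, -2.0]
opening: 0.575
grasp_force: 36.9
```

Call:
{"name": "carry_out", "arguments": {"delta_pos": [[0.004,0.02,0],[0.012,0.06,0],[0.022,0.11,0],[0.032,0.16,0],[0.042,0.21,0],[0.052,0.26,0],[0.062,0.31,0],[0.067,0.337,0]], "rot": [[0,0,0],[0,0,0],[0,0,0],[0,0,0],[0,0,0],[0,0,0],[0,0,0],[0,0,0]]}}

```text
clock: 23.38
eef_pos: [468.9, -62.3, 192.9]
tcp_rot: [-3.142, 0.002, -0.002]
contact_force: [-0.7, 1.0, -1.4]
opening: 0.575
grasp_force: 37.0
```

Call:
{"name": "carry_out", "arguments": {"delta_pos": [[0.008,0.04,0],[0.018,0.09,0],[0.028,0.14,0],[0.038,0.19,0],[0.048,0.24,0],[0.058,0.29,0],[0.065,0.325,0],[0.067,0.337,0]], "rot": [[0,0,0],[0,0,0],[0,0,0],[0,0,0],[0,0,0],[0,0,0],[0,0,0],[0,0,0]]}}

```text
clock: 24.38
eef_pos: [535.8, -398.6, 192.0]
tcp_rot: [-3.14, 0.002, -0.002]
contact_force: [-1.2, 1.1, -2.2]
opening: 0.568
grasp_force: 37.1
```

Call:
{"name": "carry_out", "arguments": {"delta_pos": [[0,0,0.01],[0,0,0.04],[0,0,0.075],[0,0,0.105],[0,0,0.122],[0,0,0.13],[0,0,0.13]], "rot": [[0,0,0],[0,0,0],[0,0,0],[0,0,0],[0,0,0],[0,0,0],[0,0,0]]}}

```text
clock: 25.25
eef_pos: [536.5, -396.8, 64.3]
tcp_rot: [-3.141, 0.0, 0.0]
contact_force: [-1.3, 0.4, -1.4]
opening: 0.571
grasp_force: 37.0
```

```bash
python3 - <<'E'
from loc import *
s=r.grab_frame("side"); q=r.sense(); print(q["eef_pos"],q["tcp_rot"],q["opening"],q["contact_force"])
v=s.copy()
v=cv2.resize(v[120:240,350:510],(800,600))
D=lambda n,z,c:cv2.polylines(v,[np.round((outline(n,(536,-397),"side",z)-[350,120]+.5)*5).astype(int)],True,c)
D("vase_medium",q["eef_pos"][2]-44.8,(255,255,255)); D("stand_medium",0,(0,255,255))
cv2.imwrite("pics/c7.png",v)
E
```

```text
[ 536.84407851 -397.22748727   64.94276619] [ 3.14109717e+00 -7.00349204e-04  7.62875721e-05] 0.5703932201340158 [ 0.59438073 -0.66654473 -1.58451017]
```

View pics/c7.png

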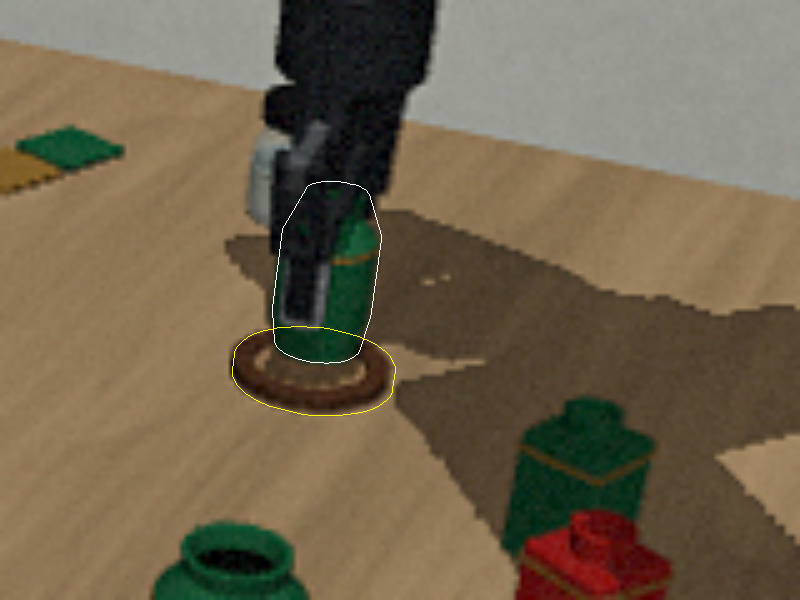

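The medium vase is over its stand and matches the outlines. Lowering it.

Call:
{"name": "carry_out", "arguments": {"delta_pos": [[0,0,0.005],[0,0,0.01],[0,0,0.0125],[0,0,0.014],[0,0,0.0145],[0,0,0.0145]], "rot": [[0,0,0],[0,0,0],[0,0,0],[0,0,0],[0,0,0],[0,0,0]]}}

```text
clock: 26.05
eef_pos: [536.4, -397.2, 50.4]
tcp_rot: [-3.141, 0.0, -0.0]
contact_force: [-2.7, 2.4, 5.9]
opening: 0.569
grasp_force: 37.7
```

Call:
{"name": "carry_out", "arguments": {"delta_pos": [[0,0,0],[0,0,0],[0,0,0],[0,0,0],[0,0,0],[0,0,0]], "rot": [[0,0,0],[0,0,0],[0,0,0],[0,0,0],[0,0,0],[0,0,0]], "claw": 0.0854}}

```text
clock: 26.8
eef_pos: [536.4, -397.2, 49.8]
tcp_rot: [-3.142, 0.0, -0.0]
contact_force: [0.7, 0.6, 0.2]
opening: 0.997
grasp_force: 0.0
```

Call:
{"name": "carry_out", "arguments": {"delta_pos": [[0,0,-0.015],[0,0,-0.045],[0,0,-0.085],[0,0,-0.125],[0,0,-0.165],[-0.05,0.04,-0.19],[-0.09,0.08,-0.2],[-0.12,0.11,-0.2]], "rot": [[0,0,0],[0,0,0],[0,0,0],[0,0,0],[0,0,0],[0,0,0],[0,0,0],[0,0,0]]}}

```text
clock: 27.8
eef_pos: [415.1, -509.0, 252.7]
tcp_rot: [3.139, -0.002, -0.001]
contact_force: [-0.2, 1.0, -0.1]
opening: 0.998
grasp_force: 0.0
```

Call:
{"name": "carry_out", "arguments": {"delta_pos": [[-0.03,0.02,0],[-0.07,0.045,0],[-0.1,0.06,0],[-0.12,0.07,0],[-0.12,0.07,0]], "rot": [[0,0,0],[0,0,0],[0,0,0],[0,0,0],[0,0,0]]}}

```text
clock: 28.42
eef_pos: [295.4, -577.7, 250.4]
tcp_rot: [3.141, -0.0, -0.002]
contact_force: [1.2, 0.2, -1.1]
opening: 1.001
grasp_force: 0.0
```

```bash
python3 - <<'E'
from loc import *
np.set_printoptions(precision=1,suppress=True)
im={c:r.grab_frame(c) for c in("top","side")}
for n in V:
    for c in im:
        for m in masks(n,c,im[c]): print(n,c,m,fit(n,{c:m[1]},5)[0])
cv2.imwrite("pics/t8.png",im["top"][100:420,0:640]); cv2.imwrite("pics/s8.png",im["side"])
E
```

```text
vase_small top (0.53, array([156.2, 268.4]), 244.0) [512.1 384.1]
vase_small top (0.31, array([369.2, 214.5]), 424.5) [ 654.7 -143.3]
vase_small side (0.82, array([225.3, 398.9]), 1198.0) [515.5 384.8]
vase_medium top (0.71, array([471.5, 262.8]), 436.0) [ 533.5 -395.7]
vase_medium side (0.9, array([413.9, 180.2]), 613.0) [ 535.1 -393.2]
vase_large top (0.79, array([346.6, 291.3]), 621.5) [460.6 -85.6]
vase_large side (0.95, array([395.3, 246.9]), 1080.0) [462. -83.]
```

View pics/t8.png

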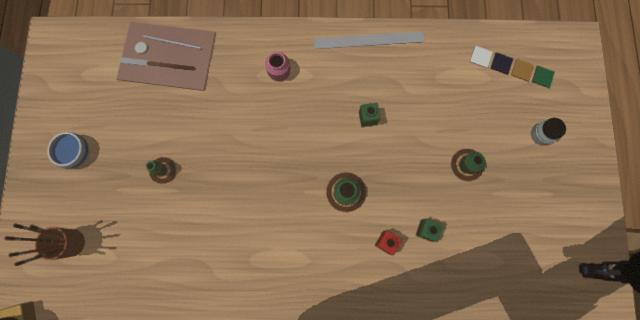

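View pics/s8.png

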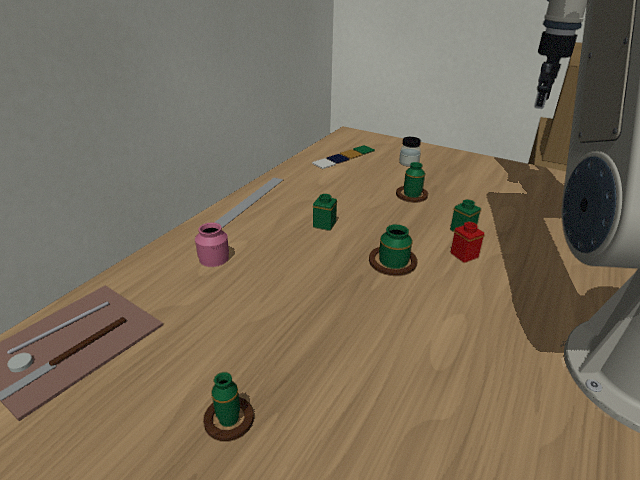

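Both views show all three round vases upright in their own stands, within about 5 mm of the centres. The square vases have not moved, and the arm is clear.

```bash
python3 -c "
from rig import r
print(r.sign_off())"
```

```text
the job is handed in; nothing more can be done
None
```

All three round vases stand upright and released in the recesses of their own stands, about 5 mm or less off centre by camera estimate; the square vases are where they were, and the job is handed in (no verdict was returned).

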